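# Weigh one vial from the clip-lid carrier

## Robot

A 6-joint arm with a two-finger parallel gripper is mounted at the origin on the work surface. World frame = base frame: x ahead of the robot, y to its left, z up, the work surface at z = 0. Lengths are in m, angles in rad, forces in N, time in s.
With the tool pointing down it reaches from about 0.35 to 0.975 m from the base axis. Payload 4.9 kg.
Tool frame: the origin (TCP) lies midway between the tips of the shut fingers; the grasp point (between the pads) lies 19 mm behind it; z points along the fingers, x is the direction in which the jaws open and shut, and the axes are right-handed (so a half turn about z gives the same grasp; the last joint's range is limited). The gripper opens to 85 mm and grips with 20 to 120 N. Pads are 22 mm wide; open, the fingers measure 114 mm over their backs; the gripper's body (76 mm by 85 mm) begins 54 mm behind the grasp point. The pads swing forward as they close: fully open they stand 13 mm farther back than shut.
Start: joints at [1.21, 0.053, 1.613, -0, 1.476, -0.119], TCP at [0.15, 0.607, 0.231] pointing down, gripper open.
Joint ranges: [-3.01, 3.01], [-1.01, 2.22], [0.06, 2.58], [-1.02, 4.17], [0.09, 2.62], [-3.14, 3.14]. Speed limits (rad/s): [2.57, 2.57, 3.14, 3.14, 3.14, 3.14].

## Interface

Orientations are given as a rotation vector (axis times angle).
In Python, from station import ctrl gives the robot as it stands.
- The arm moves only by the tool step_arm, never from a script. Its argument "increments" is text: rows parted by semicolons, each of 6 numbers parted by spaces: the shift along the tool's x, y, z as a fraction of full scale, then the turn, a rotation vector about the tool's x, y, z as a fraction of full scale. In form: x y z rx ry rz; .... A call has 1 to 12 rows; each row shifts and turns the commanded pose from where the row before left it, along the tool's axes as they then stand; what a row does not reach is not made up. Full scale, the value 1, is 0.025 m for a shift and 0.1 rad for a turn. A row lasts 1/12 s, in which the tool goes at most 41.7 mm and 7.16 degrees, less where a joint would pass 70% of its speed; a pose out of reach is approached as far as the arm can. A call with a number of a shift or a turn outside -1 to 1 is refused whole. A call with a gripper value outside its range is refused whole. "fingers" is the opening, from -1 (shut) to 1 (fully open), so that 0 is half open, set as the call begins (left out, the last holds). The fingers move at their own pace and stop on an object; "newtons" is the grip in N (left out, the last holds). Time passes only in rows, so rows that do not move let the fingers close. It gives the time, the measured TCP pose, the force and the opening at its end, in the units of the state.
- ctrl.get_obs(): the state, without advancing time (a new reading comes with each control period).
- ctrl.get_image(name): name is "scene" or "top" or "wrist"; returns a dict with "pixels" (420x560x3 uint8, red, green, blue), "intrinsics" (3x3 intrinsics, pixels), "eye" and "orientation" of the camera in the world. Camera axes: x right, y down, z forward; pixel columns grow to the right and rows downward; lengths in m; the calibration is good to about 2 mm. A picture is of the moment at which its call begins. There is no depth.
- ctrl.finish_job(): hands the job in, once; it reports no verdict.
The state is a dict: "t": time; "q": joint angles; "dq": joint speeds; "effort": joint torques, N m; "tool_pos": TCP position; "tool_rot": TCP orientation; "contact_force": force on the tool from outside, world axes, zero at the start; "wrist_torque": the same for the moment, N m; "opening": finger opening in m.
Only numpy, scipy, OpenCV 4.12 (cv2) and the standard library are available. Lean on these libraries where they do the work, as an engineer would, in place of code of your own. Each camera call takes 0.05 s, during which the arm holds its last target.

## Task

Pinch the two black side buttons on the grip of the clear cover to unlatch it from the vial carrier, lift it off and stand it upright on the black mat. Then take the one tall vial out, stand it upright on the balance's round pan without dropping it, and put the cover back on the carrier so that it sits fully down and both catches have latched again. Leave the three short vials in their wells and the other things on the bench where they are.

Things in the scene. Friction and masses are not known exactly. Their poses are not given: they have to be found in the camera images.
- carrier_top (a point): Vial carrier, fixed: a grey plate 200 x 120 mm (x, y), 8 mm thick; this point is the centre of its top face, z up. Four wells at x = +-62, y = +-20 mm in white blocks 40 x 78 mm, 14 mm tall; well floors 4 mm above the plate, 10 mm deep. A catch column stands in the middle. A half turn of the carrier makes no difference.
- catch_mouth (a point): Centre of the open top of the carrier's aluminium catch column (36 mm in x, 50 mm in y, 66 mm tall above the plate). Its mouth is 28 mm (x) by 30 mm (y), between two 6 mm thick lips on its +-y sides, under which the cover's catches hook.
- cover_rim (a point): Clear hood-like cover (about 0.27 kg), 178 x 92 mm (x, y), 84 mm tall, open below, white grip 54 x 32 mm, 45 mm tall on top; this point: centre of its lower rim. On the carrier it rests on the plate, this point at the carrier point, axes parallel to the carrier's (either way round). It stands on its rim on any flat place.
- cover_grip (a point): Midway between the cover's two black side buttons, 110 mm above its rim. They lie at +-y, 30 (x) x 24 mm (z), outer faces 54 mm apart when out, 38 mm when fully pinched (8 mm each, 4 to 7 N). Pinch along y from above; hood top 26 mm below. Held so, they carry the cover; let go, they spring out and the catches hook under the lips with 1.5 mm vertical play. Unpinched, it stays locked down.
- button_a (a joint): Button on the cover's +y side: 0 out (latched), 0.008 m fully pressed; sprung outward.
- button_b (a joint): Button on the cover's -y side: 0 out (latched), 0.008 m fully pressed; sprung outward.
- cover: The same cover as a body, origin as cover_rim. Put it on with the buttons pinched: its two prongs, which hang inside to 46 mm above the rim, pass the catch mouth with 3.5 mm to spare in y and 4 mm in x each way; the well blocks clear its walls by 4 mm.
- tall_c (a point): The tall vial: amber glass with a black cap, 22 mm in diameter, 72 mm tall, about 30 g; this point is its centre, half-way up. In its well its top is 76 mm above the carrier plate. The vials have 1.5 mm of play in their wells; which is in which of the four wells varies.
- tall: The tall vial as a body; origin at the centre of its underside.
- short1_c (a point): A short vial, not to be moved: as the tall one but 50 mm tall; point at its centre.
- short2_c (a point): A short vial, not to be moved: as the tall one but 50 mm tall; point at its centre.
- short3_c (a point): A short vial, not to be moved: as the tall one but 50 mm tall; point at its centre.
- pan (a point): Centre of the top of the balance's round steel pan, 110 mm across, 75 mm above the bench; does not move. The grey balance, 220 x 170 mm, is fixed; it reaches 145 mm to -x and 75 mm to +x of this point along its own x.
- mat_top (a point): Centre of the top face of the flat black rubber mat, 220 x 180 mm (x, y), 3 mm thick, fixed to the bench. Mat and balance swap sides between runs.
- beaker: Bystander, leave alone: glass beaker, 66 mm wide, 85 mm tall; origin at its underside's centre.
- tape: Bystander, leave alone: roll of tape lying flat, 100 mm across, 24 mm tall; origin at its underside's centre.
- amber: Bystander, leave alone: amber glass bottle, 60 mm wide, 130 mm tall; origin at its underside's centre.
- wash: Bystander, leave alone: white squeeze wash bottle with a red cap, 68 mm wide, about 210 mm tall with its spout; origin at its underside's centre.
- marker: Bystander, leave alone: blue marker pen lying down, 14 mm thick, about 130 mm long; origin at its underside's centre.
- capspare: Bystander, leave alone: spare black vial cap lying flat, 21 mm wide, 12 mm tall; origin at its underside's centre.
Mind the look-alikes: they are no part of the job. Leave any purple look-alike of the cover alone.

How it is judged:
On the way, in this order (a step that is already met when the one before it is completed fails the run):
1. the cover is unlatched and lifted clear of the carrier (z of cover_rim in the frame of carrier_top above 0.06 m), for 0.1 s.
2. the cover stands upright on the mat, let go (x of cover_rim in the frame of mat_top between -0.07 and 0.07 m and y of cover_rim in the frame of mat_top between -0.07 and 0.07 m and z of cover_rim in the frame of mat_top below 0.006 m and angle between cover_rim's own z axis and vertical below 0.06 rad and contact force between the fingers and cover below 0.1 N), for 0.2 s.
3. the tall vial stands upright on the pan, let go (horizontal distance between tall_c and pan below 0.042 m and z of tall_c in the frame of pan between 0.03 and 0.042 m and angle between tall_c's own z axis and vertical below 0.08 rad and contact force between the fingers and tall below 0.1 N and linear speed of tall below 0.02 m/s), for 0.2 s.
At the end, for the whole second after the job is handed in: Cover back on the carrier: rim within 3 mm of the plate, centred within 10 mm, lengthways within 0.15 rad (either way round), level, both buttons out within 2 mm, at rest; the tall vial upright, let go and at rest on the pan, within 42 mm of its centre (all of step 3 and z of cover_rim in the frame of carrier_top below 0.003 m and horizontal distance between cover_rim and carrier_top below 0.01 m and angle between cover_rim's own z axis and vertical below 0.03 rad and angle between the x axis of cover_rim and the x axis of carrier_top, either way round below 0.15 rad and value of joint each of button_a, button_b below 0.002 m and linear speed of cover below 0.02 m/s); the robot touches nothing.
It fails at once if a short vial is moved out of its place (more than 20 mm) (distance of any of short1_c, short2_c, short3_c from where it was at the start of the episode above 0.02 m).
It fails at once if another thing on the bench is shifted more than 30 mm (distance of any of beaker, tape, amber, wash, marker, capspare from where it was at the start of the episode above 0.03 m).
It fails at once if the tall vial is dropped (falls faster than 0.6 m/s while not held) (linear speed of tall above 0.6 m/s and contact force between the fingers and tall below 0.05 N).
It also fails if it takes over 72 s, if anything falls off the work surface, if the arm or the gripper's body presses on something with over 40 N, if the wrist force passes 120 N, or if a joint passes its speed limit or range.

## Working session

There is one attempt and no reset: what is moved stays moved. The work goes in short steps, Python scripts to look and compute and a tool call to move; the robot and the scene stay as the last step left them, time stands still between calls to the robot, and variables do not carry over. Pictures are saved under pics/ and viewed, and the job is handed in when it is done.

Besides the shell and the picture viewer there is one more tool, called after "Request:" as name(argument=value, ...) on one line, values as JSON. step_arm: Moves the arm, as the interface text tells. Shift numbers are shares of 0.025 m and turn numbers shares of 0.1 rad, none past 1 either way. Its arguments: {"type":"object","properties":{"increments":{"type":"string"},"fingers":{"type":"number"},"newtons":{"type":"number"}},"required":["increments"]}

```bash
ls; mkdir -p pics; cat > h.py <<'E'
from station import ctrl
import numpy as np, cv2
from scipy.spatial.transform import Rotation as R
def rotm(o):
    o=np.array(o,float)
    return o if o.shape==(3,3) else (R.from_rotvec(o).as_matrix() if o.size==3 else R.from_quat(o).as_matrix())
def shot(n,f):
    im=ctrl.get_image(n); cv2.imwrite('pics/'+f,cv2.cvtColor(im['pixels'],cv2.COLOR_RGB2BGR)); np.savez('pics/'+f+'.npz',K=im['intrinsics'],e=im['eye'],R=rotm(im['orientation']),p=im['pixels']); return im
def load(f):
    return np.load('pics/'+f+'.npz')
def ray(d,u,v):
    r=d['R']@np.linalg.inv(d['K'])@np.array([u,v,1.]); return np.array(d['e']),r/np.linalg.norm(r)
def onz(d,u,v,z):
    e,r=ray(d,u,v); return e+r*(z-e[2])/r[2]
def proj(d,p):
    c=d['R'].T@(np.array(p)-d['e']); c=d['K']@c; return c[:2]/c[2]
E
python3 - <<'E'
from h import *
o=ctrl.get_obs(); print(o)
for n in ['scene','top','wrist']:
    im=shot(n,n+'0.png'); print(n,im['eye'],im['orientation'])
E
```

```text
pics
{'t': 0.0, 'q': array([ 1.21003557e+00,  5.33332646e-02,  1.61428517e+00,  1.41661410e-05,
        1.47598295e+00, -1.18993537e-01]), 'dq': array([ 0.00151747,  0.00077918,  0.00175364, -0.00086807, -0.00151203,
       -0.00045464]), 'effort': array([ 2.21860764e-04, -3.93675935e+01, -3.70178747e+01, -1.08047643e-04,
        6.79081189e-03,  2.54672085e-05]), 'tool_pos': array([0.14941035, 0.60624632, 0.23008291]), 'tool_rot': array([ 2.47230216,  1.93671041, -0.00270793]), 'contact_force': array([-0.20348479,  0.35283964, -0.06349272]), 'wrist_torque': array([ 0.03968077, -0.06509692,  0.00270594]), 'opening': 0.08499334850665873}
scene [1.71549402 0.15374131 1.10178485] [-1.60520339 -1.82583798  0.86507094]
top [ 0.44071892 -0.01284182  1.17523311] [-2.22114711  2.18166618 -0.08083989]
wrist [0.0692893  0.62703657 0.37326197] [2.25890171 1.77107894 0.28800963]
```

View pics/top0.png

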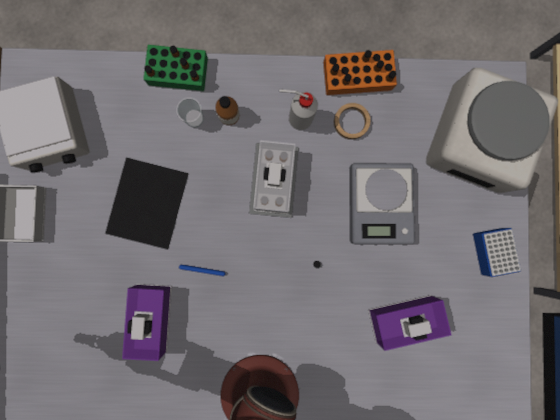

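View pics/scene0.png

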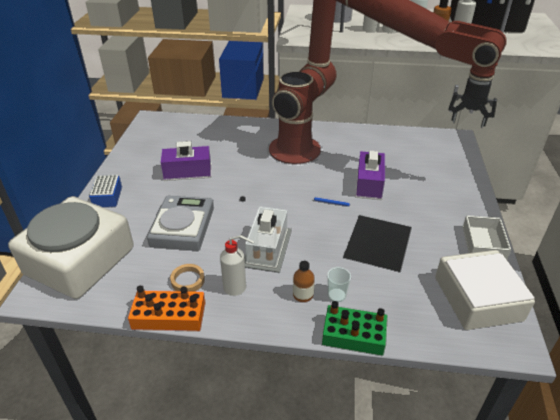

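View pics/wrist0.png

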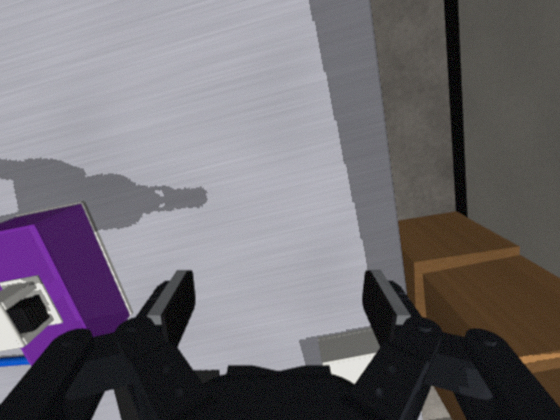

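The top view (up is +x, left is +y) shows the carrier with the clear cover at about (274,178), the mat at (147,203), the pan at (386,190), and the bystanders around them. I'll enlarge the carrier, mat and balance.

```bash
python3 - <<'E'
from h import *
a=cv2.imread('pics/top0.png'); c=a[130:225,235:325]; cv2.imwrite('pics/c1.png',cv2.resize(c,None,fx=6,fy=6,interpolation=cv2.INTER_CUBIC))
a=cv2.imread('pics/scene0.png'); c=a[195:275,225:305]; cv2.imwrite('pics/c2.png',cv2.resize(c,None,fx=7,fy=7,interpolation=cv2.INTER_CUBIC))
d=load('top0.png')
p=d['p'].astype(int)
m=((p.max(2)<40)).astype(np.uint8)
cs,_=cv2.findContours(m,cv2.RETR_EXTERNAL,cv2.CHAIN_APPROX_NONE)
for k in cs:
    if cv2.contourArea(k)>2000:
        print(cv2.minAreaRect(k),cv2.contourArea(k)); 
        b=cv2.boxPoints(cv2.minAreaRect(k)); w=np.array([onz(d,*q,0.003) for q in b]); print(w.round(4), w.mean(0), [np.linalg.norm(w[i]-w[i-1]) for i in range(4)])
for u,v,z in [(386,190,.075),(274,178,.1),(302,107,.1),(228,110,.1),(190,112,.05),(353,121,.02),(317,265,.01),(203,270,.01)]: print(onz(d,u,v,z).round(3))
E
```

```text
((146.5496826171875, 202.76942443847656), (63.698524475097656, 78.4688491821289), 15.018359184265137) 4794.0
[[0.4336 0.4335 0.003 ]
 [0.6457 0.3855 0.003 ]
 [0.6028 0.2131 0.003 ]
 [0.391  0.2629 0.003 ]] [0.51826363 0.32376008 0.003     ] [np.float64(0.1757825334522758), np.float64(0.21747214111555105), np.float64(0.17770236025005212), np.float64(0.21753508234220068)]
[ 0.558 -0.324  0.075]
[ 0.581 -0.027  0.1  ]
[ 0.768 -0.097  0.1  ]
[0.756 0.095 0.1  ]
[0.763 0.202 0.05 ]
[ 0.756 -0.246  0.02 ]
[ 0.354 -0.151  0.01 ]
[0.335 0.162 0.01 ]
```

View pics/c1.png

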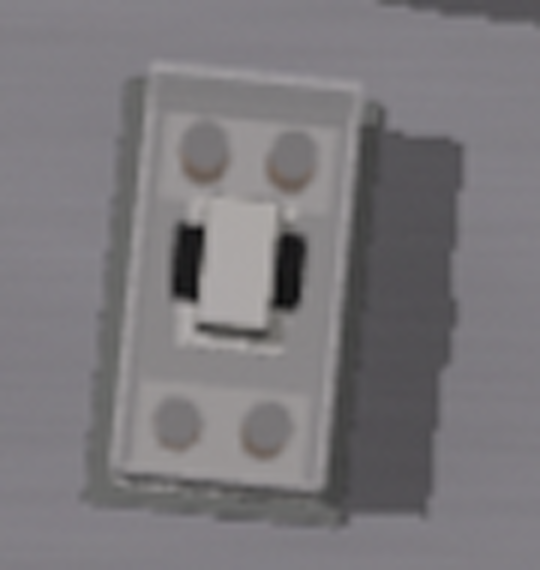

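View pics/c2.png

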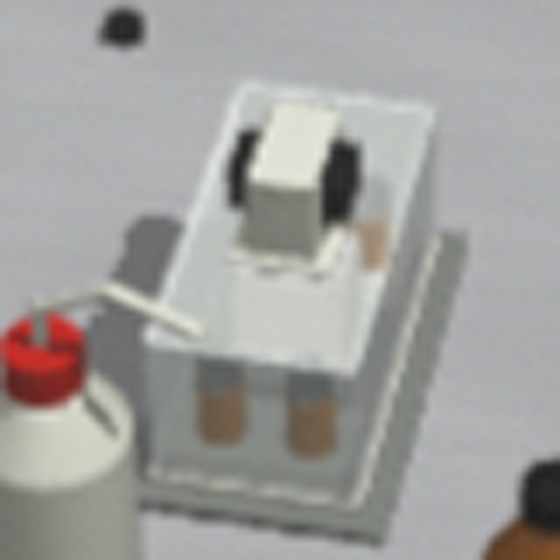

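```bash
python3 - <<'E'
from h import *
d=load('top0.png')
def c(L,z): 
    w=np.array([onz(d,235+u/6-.0,130+v/6,z) for u,v in L]); print(w.round(4),w.mean(0).round(4), [np.linalg.norm(w[i]-w[i-1]).round(4) for i in range(4)])
    x=w[0]+w[1]-w[2]-w[3]; print(np.degrees(np.arctan2(x[1],x[0])))
    y=w[0]+w[3]-w[1]-w[2]; print(np.degrees(np.arctan2(y[1],y[0]))-90)
c([(208,195),(280,205),(268,328),(198,320)],.137)
c([(150,65),(362,88),(325,492),(115,480)],.092)
o=ctrl.get_obs(); M=rotm(o['tool_rot']); print(M.round(3))
im=load('wrist0.png'); print((M.T@(im['e']-o['tool_pos'])).round(4),(M.T@im['R']).round(3),im['K'])
E
```

```text
[[ 0.6149 -0.0155  0.137 ]
 [ 0.6113 -0.0454  0.137 ]
 [ 0.56   -0.0413  0.137 ]
 [ 0.5628 -0.0123  0.137 ]] [ 0.5872 -0.0286  0.137 ] [np.float64(0.0522), np.float64(0.0301), np.float64(0.0515), np.float64(0.0291)]
-4.037560912173662
-6.128196262852512
[[ 0.6787  0.0105  0.092 ]
 [ 0.6706 -0.0816  0.092 ]
 [ 0.4948 -0.0682  0.092 ]
 [ 0.4983  0.0221  0.092 ]] [ 0.5856 -0.0293  0.092 ] [np.float64(0.1807), np.float64(0.0924), np.float64(0.1762), np.float64(0.0903)]
-3.9927846868425623
-3.645757533135807
[[ 0.239  0.971 -0.001]
 [ 0.971 -0.239 -0.001]
 [-0.002 -0.    -1.   ]]
[ 0.0006 -0.0828 -0.1429] [[ 1.     0.001 -0.   ]
 [-0.001  0.948  0.32 ]
 [ 0.001 -0.32   0.948]] [[294.12185346   0.         278.35076114]
 [  0.         294.12185346 212.81378929]
 [  0.           0.           1.        ]]
```

Request:
step_arm(increments="-0.85 0.96 -0.1 0 0 0;-0.85 0.96 -0.1 0 0 0;-0.85 0.96 -0.1 0 0 0;-0.85 0.96 -0.1 0 0 0;-0.85 0.96 -0.1 0 0 0;-0.85 0.96 -0.1 0 0 0;-0.85 0.96 -0.1 0 0 0;-0.85 0.96 -0.1 0 0 0;-0.85 0.96 -0.1 0 0 0;-0.85 0.96 -0.1 0 0 0;-0.85 0.96 -0.1 0 0 0;-0.85 0.96 -0.1 0 0 0", fingers=1, newtons=20)

```text
t: 1.15
tool_pos: [0.3686, 0.2888, 0.2612]
tool_rot: [-2.473, -1.938, 0.0]
contact_force: [0.6, 0.9, 0.2]
opening: 0.0853
```

Request:
step_arm(increments="-0.85 0.96 0 0 0 0;-0.85 0.96 0 0 0 0;-0.85 0.96 0 0 0 0;-0.85 0.96 0 0 0 0;-0.85 0.96 0 0 0 0;-0.85 0.96 0 0 0 0;-0.85 0.96 0 0 0 0;-0.85 0.96 0 0 0 0;-0.85 0.96 0 0 0 0;-0.85 0.96 0 0 0 0;0 0 0 0 0 -0.85;0 0 0 0 0 -0.85")

```text
t: 2.15
tool_pos: [0.5508, 0.0248, 0.2605]
tool_rot: [-2.298, -2.141, 0.002]
contact_force: [-0.6, -0.0, 0.2]
opening: 0.0856
```

```bash
python3 - <<'E'
from h import *
shot('wrist','w1.png'); o=ctrl.get_obs(); print(o['t'],o['tool_pos'],rotm(o['tool_rot']).round(3))
E
```

```text
2.2 [0.5505107  0.02546999 0.26061649] [[ 0.067  0.998 -0.001]
 [ 0.998 -0.067  0.   ]
 [ 0.    -0.001 -1.   ]]
```

View pics/w1.png

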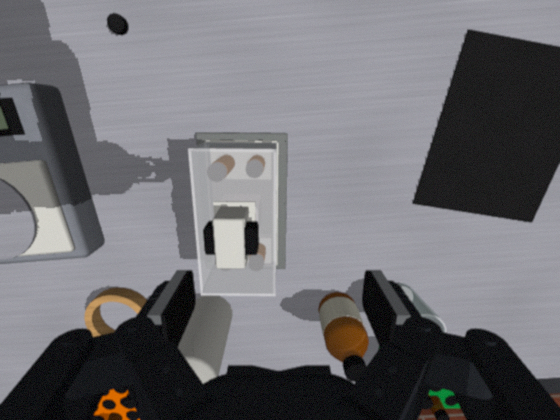

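The wrist view (right is +y, down is +x) shows the hood at about (190–278, 149–296), with the grip at (232,238) and the black buttons on either side of it. The mat is at right. I'll zoom in on the hood.

```bash
python3 - <<'E'
from h import *
a=cv2.imread('pics/w1.png'); c=a[125:305,175:300]; cv2.imwrite('pics/c3.png',cv2.resize(c,None,fx=3.3,fy=3.3,interpolation=cv2.INTER_CUBIC))
E
```

```text
(no output)
```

View pics/c3.png

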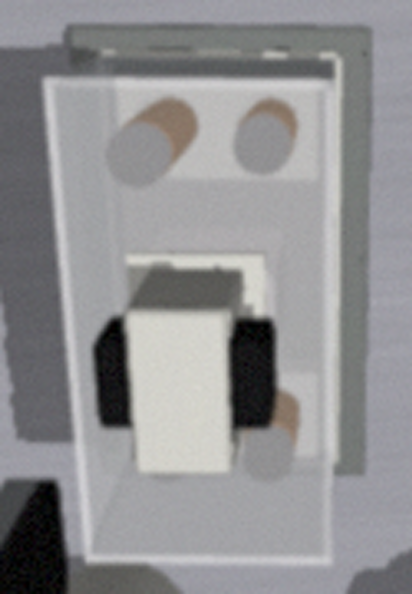

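```bash
python3 - <<'E'
from h import *
d=load('w1.png')
def c(L,z): 
    w=np.array([onz(d,175+u/3.3,125+v/3.3,z) for u,v in L]); print(w.round(4),w.mean(0).round(4), [np.linalg.norm(w[i]-w[i-1]).round(4) for i in range(4)])
    x=w[2]+w[3]-w[0]-w[1]; print(np.degrees(np.arctan2(x[1],x[0])))
    y=w[1]+w[2]-w[0]-w[3]; print(np.degrees(np.arctan2(y[1],y[0]))-90)
c([(129,310),(232,310),(231,470),(137,470)],.137)
c([(47,82),(331,82),(329,560),(90,560)],.092)
c([(97,375),(273,375),(273,376),(97,376)],.118)
E
```

```text
[[ 0.5597 -0.0372  0.137 ]
 [ 0.5619 -0.0072  0.137 ]
 [ 0.6141 -0.013   0.137 ]
 [ 0.6121 -0.042   0.137 ]] [ 0.587  -0.0249  0.137 ] [np.float64(0.0526), np.float64(0.0301), np.float64(0.0526), np.float64(0.0291)]
-5.855883387237197
-4.016355501538953
[[ 0.4973 -0.0639  0.092 ]
 [ 0.5036  0.0256  0.092 ]
 [ 0.6789  0.012   0.092 ]
 [ 0.6726 -0.0771  0.092 ]] [ 0.5881 -0.0258  0.092 ] [np.float64(0.1758), np.float64(0.0898), np.float64(0.1758), np.float64(0.0893)]
-4.37978209027006
-4.016886474572345
[[ 0.5875 -0.0553  0.118 ]
 [ 0.5914  0.0008  0.118 ]
 [ 0.5917  0.0008  0.118 ]
 [ 0.5878 -0.0554  0.118 ]] [ 0.5896 -0.0273  0.118 ] [np.float64(0.0003), np.float64(0.0563), np.float64(0.0003), np.float64(0.0563)]
-6.9493925623421875
-4.0165195869836054
```

Request:
step_arm(increments="-0.98 0.82 0 0 0 0.09;-0.98 0.82 0 0 0 0;0 0 1 0 0 0;0 0 1 0 0 0;0 0 1 0 0 0;0 0 0 0 0 0;0 0 0 0 0 0")

```text
t: 2.78
tool_pos: [0.5862, -0.0251, 0.1845]
tool_rot: [-2.308, -2.127, 0.004]
contact_force: [1.0, 0.3, 0.1]
opening: 0.0853
```

```bash
python3 - <<'E'
from h import *
shot('wrist','w2.png'); o=ctrl.get_obs(); print(o['t'],o['tool_pos'],rotm(o['tool_rot']).round(3))
E
```

```text
2.8333 [ 0.58747101 -0.02526023  0.18674786] [[ 0.081  0.997 -0.   ]
 [ 0.997 -0.081  0.   ]
 [ 0.    -0.    -1.   ]]
```

View pics/w2.png

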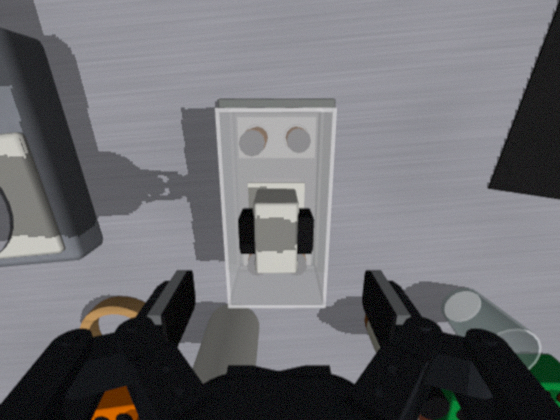

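The grip is centred between the fingers: the buttons span 239–314, and the finger midpoint is about 278. I'll descend and pinch.

Request:
step_arm(increments="0 0 0.9 0 0 0;0 0 0.9 0 0 0;0 0 0.9 0 0 0;0 0 0.9 0 0 0;0 0 0 0 0 0;0 0 0 0 0 0")

```text
t: 3.33
tool_pos: [0.5879, -0.0254, 0.0973]
tool_rot: [2.309, 2.13, 0.0]
contact_force: [-0.0, -0.5, 1.0]
opening: 0.0856
```

Request:
step_arm(increments="0 0 0 0 0 0;0 0 0 0 0 0;0 0 0 0 0 0;0 0 0 0 0 0;0 0 0 0 0 0;0 0 0 0 0 0;0 0 0 0 0 0;0 0 0 0 0 0", fingers=-1, newtons=40)

```text
t: 4.0
tool_pos: [0.5896, -0.0268, 0.0999]
tool_rot: [2.305, 2.126, 0.003]
contact_force: [-2.2, -3.4, 7.4]
opening: 0.0351
```

```bash
python3 - <<'E'
from h import *
shot('wrist','w3.png'); o=ctrl.get_obs(); print(o['t'],o['tool_pos'],o['opening'],o['contact_force'])
E
```

```text
4.05 [ 0.58959088 -0.02681776  0.09992467] 0.035006196890807154 [-1.17441019 -3.86091301  7.72728138]
```

View pics/w3.png

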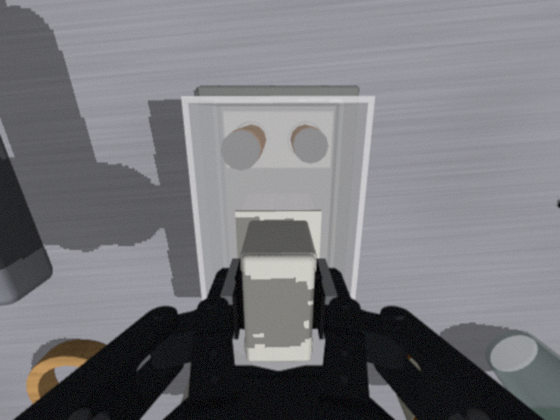

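Both buttons are held (opening 35 mm). The hood sits squarely between the fingers. I'll lift it straight up.

Request:
step_arm(increments="0 0 -0.3 0 0 0;0 0 -0.4 0 0 0;0 0 -0.5 0 0 0;0 0 -0.5 0 0 0;0 0 -0.5 0 0 0;0 0 -0.5 0 0 0;0 0 -0.7 0 0 0;0 0 -0.7 0 0 0;0 0 -0.7 0 0 0;0 0 -0.7 0 0 0;0 0 0 0 0 0;0 0 0 0 0 0")

```text
t: 5.05
tool_pos: [0.5883, -0.0256, 0.2358]
tool_rot: [2.307, 2.128, 0.003]
contact_force: [-0.7, -0.1, -3.2]
opening: 0.0351
```

```bash
python3 - <<'E'
from h import *
shot('wrist','w4.png'); shot('scene','s4.png');o=ctrl.get_obs(); print(o['t'],o['tool_pos'],o['opening'],o['contact_force'],o['wrist_torque'],rotm(o['tool_rot']).round(4))
E
```

```text
5.15 [ 0.58686868 -0.02536333  0.23267775] 0.0355247229728555 [-0.46739624 -0.12678424 -3.41100092] [ 0.04444001 -0.02348691 -0.00025907] [[ 8.060e-02  9.967e-01 -1.700e-03]
 [ 9.967e-01 -8.060e-02  3.000e-04]
 [ 2.000e-04 -1.800e-03 -1.000e+00]]
```

View pics/w4.png

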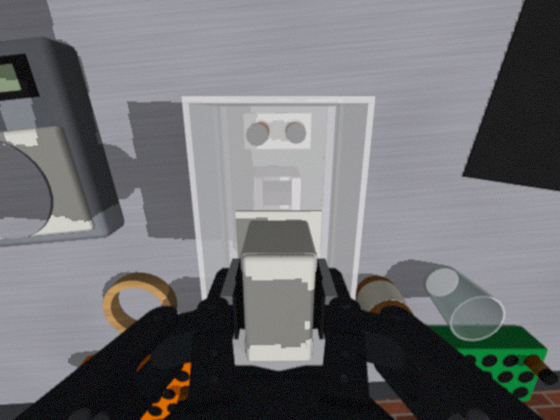

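View pics/s4.png

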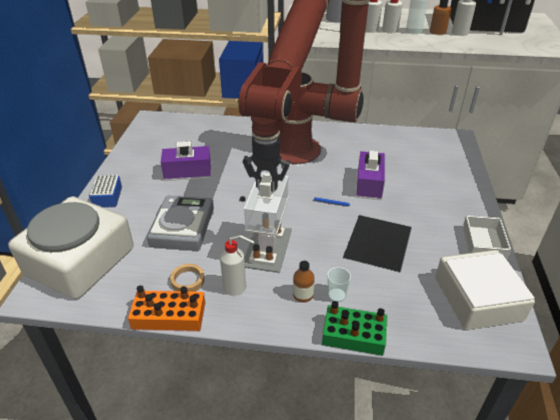

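The cover is in hand, with about 3 N of load and the rim well clear of the carrier. Next I'll carry it to the mat.

Request:
step_arm(increments="0.4 -0.12 0 0 0 0;0.8 -0.23 0 0 0 0;0.8 -0.23 0 0 0 0;0.8 -0.23 0 0 0 0;0.8 -0.23 0 0 0 0;0.8 -0.23 0 0 0 0;0.8 -0.23 0 0 0 0;0.8 -0.23 0 0 0 0;0.8 -0.23 0 0 0 0;0.8 -0.23 0 0 0 0;0.8 -0.23 0 0 0 0;0.8 -0.23 0 0 0 0")

```text
t: 6.15
tool_pos: [0.5385, 0.2106, 0.2321]
tool_rot: [-2.308, -2.129, 0.004]
contact_force: [0.4, -0.5, -3.3]
opening: 0.0354
```

Request:
step_arm(increments="0.8 -0.23 0 0 0 0;0.8 -0.23 0 0 0 0;0.8 -0.23 0 0 0 0;0.8 -0.23 0 0 0 0;0.8 -0.23 0 0 0 0;0.5 -0.15 0 0 0 0;0 0 0.8 0 0 0;0 0 0.8 0 0 0;0 0 0.8 0 0 0;0 0 0.8 0 0 0;0 0 0.8 0 0 0;0 0 0 0 0 0")

```text
t: 7.15
tool_pos: [0.5128, 0.3223, 0.1273]
tool_rot: [-2.307, -2.128, 0.017]
contact_force: [-1.6, 0.2, -4.3]
opening: 0.0354
```

```bash
python3 - <<'E'
from h import *
shot('wrist','w5.png'); shot('scene','s5.png');o=ctrl.get_obs(); print(o['t'],o['tool_pos'],o['opening'],o['contact_force'],o['wrist_torque'],rotm(o['tool_rot']).round(4))
E
```

```text
7.25 [0.51557008 0.3235192  0.13234891] 0.035485796034176814 [-0.51689971 -0.35019675 -2.59273748] [ 0.05596497 -0.02498615 -0.02477318] [[ 0.0806  0.9967 -0.0031]
 [ 0.9967 -0.0806 -0.0015]
 [-0.0017 -0.003  -1.    ]]
```

View pics/w5.png

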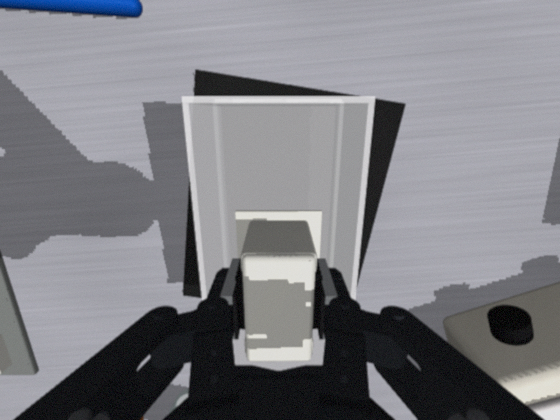

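View pics/s5.png

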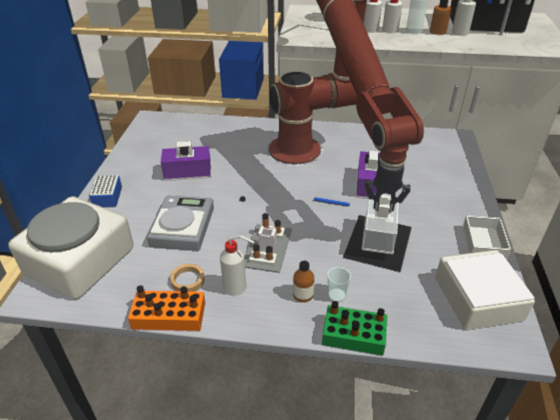

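The cover hangs level over the mat, with the mat visible around and under the hood. I'll lower it gently.

Request:
step_arm(increments="0 0 0.4 0 0 0;0 0 0.4 0 0 0;0 0 0.3 0 0 0;0 0 0.15 0 0 0;0 0 0.1 0 0 0;0 0 0.05 0 0 0;0 0 0 0 0 0;0 0 0 0 0 0")

```text
t: 7.92
tool_pos: [0.517, 0.3239, 0.0992]
tool_rot: [2.309, 2.13, 0.001]
contact_force: [0.1, -0.3, -2.9]
opening: 0.0352
```

Request:
step_arm(increments="0 0 0.08 0 0 0;0 0 0.08 0 0 0;0 0 0 0 0 0;0 0 0 0 0 0")

```text
t: 8.25
tool_pos: [0.5171, 0.324, 0.0952]
tool_rot: [2.309, 2.13, 0.002]
contact_force: [0.3, 0.0, -2.0]
opening: 0.0355
```

Request:
step_arm(increments="0 0 0.06 0 0 0;0 0 0.06 0 0 0;0 0 0 0 0 0;0 0 0 0 0 0")

```text
t: 8.58
tool_pos: [0.5172, 0.3241, 0.0948]
tool_rot: [2.309, 2.13, 0.001]
contact_force: [-5.8, -3.5, 10.5]
opening: 0.0352
```

It has landed. I'll unload the contact slightly and open.

Request:
step_arm(increments="0 0 -0.06 0 0 0;0 0 0 0 0 0")

```text
t: 8.75
tool_pos: [0.5172, 0.3241, 0.0948]
tool_rot: [2.309, 2.13, 0.002]
contact_force: [-3.3, -0.4, 5.5]
opening: 0.0355
```

Request:
step_arm(increments="0 0 0 0 0 0;0 0 0 0 0 0;0 0 0 0 0 0;0 0 0 0 0 0;0 0 0 0 0 0;0 0 0 0 0 0;0 0 0 0 0 0", fingers=1, newtons=20)

```text
t: 9.33
tool_pos: [0.5168, 0.3239, 0.0933]
tool_rot: [2.309, 2.13, 0.0]
contact_force: [-0.4, 1.1, 0.1]
opening: 0.0853
```

Request:
step_arm(increments="0 0 -0.3 0 0 0;0 0 -0.8 0 0 0;0 0 -0.8 0 0 0;0 0 -0.8 0 0 0;0 0 -0.8 0 0 0;0 0 -0.8 0 0 0;0 0 -0.8 0 0 0;0 0 0 0 0 0;0 0 0 0 0 0")

```text
t: 10.08
tool_pos: [0.5175, 0.3243, 0.2229]
tool_rot: [2.308, 2.129, 0.006]
contact_force: [-0.5, 0.9, -0.9]
opening: 0.0855
```

```bash
python3 - <<'E'
from h import *
shot('wrist','w6.png'); o=ctrl.get_obs(); print(o['t'],o['tool_pos'],o['opening'],o['contact_force'],rotm(o['tool_rot']).round(4))
E
```

```text
10.1333 [0.51670298 0.32383535 0.22096233] 0.08553879116876485 [ 0.03960259  0.1288292  -0.14653512] [[ 8.070e-02  9.967e-01  5.000e-04]
 [ 9.967e-01 -8.070e-02  2.000e-04]
 [ 2.000e-04  5.000e-04 -1.000e+00]]
```

View pics/w6.png

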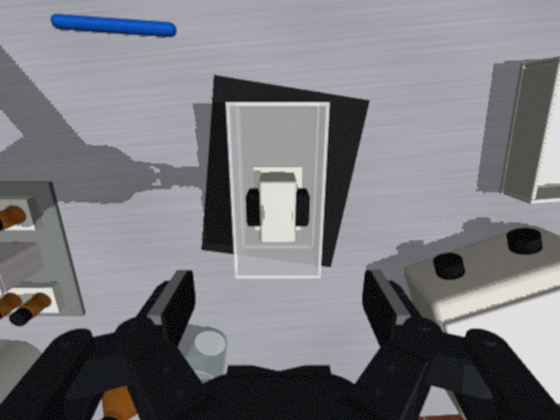

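The cover stands upright on the mat, released, with its buttons out at (253,208) and (303,208). I'll go back over the carrier for the vial.

Request:
step_arm(increments="-0.88 0.15 -0.2 0 0 0;-0.88 0.15 -0.2 0 0 0;-0.88 0.15 -0.2 0 0 0;-0.88 0.15 -0.2 0 0 0;-0.88 0.15 -0.2 0 0 0;-0.88 0.15 -0.2 0 0 0;-0.88 0.15 -0.2 0 0 0;-0.88 0.15 -0.2 0 0 0;-0.88 0.15 0 0 0 0;-0.88 0.15 0 0 0 0;-0.88 0.15 0 0 0 0;-0.88 0.15 0 0 0 0")

```text
t: 11.13
tool_pos: [0.5393, 0.056, 0.2585]
tool_rot: [-2.308, -2.128, 0.004]
contact_force: [-0.0, 0.1, -1.0]
opening: 0.0852
```

Request:
step_arm(increments="-0.88 0.15 0 0 0 0;-0.88 0.15 0 0 0 0;-0.88 0.15 0 0 0 0;-0.88 0.15 0 0 0 0;0 0 0 0 0 0;0 0 0 0 0 0")

```text
t: 11.63
tool_pos: [0.5473, -0.0324, 0.2588]
tool_rot: [-2.309, -2.126, 0.003]
contact_force: [0.4, 0.3, 0.5]
opening: 0.0854
```

```bash
python3 - <<'E'
from h import *
shot('wrist','w7.png'); shot('top','t7.png'); o=ctrl.get_obs(); print(o['t'],o['tool_pos'],o['opening'],o['contact_force'],rotm(o['tool_rot']).round(4))
E
```

```text
11.7333 [ 0.547537   -0.03124905  0.25945788] 0.08514348453563775 [0.52474951 0.30078638 1.3770417 ] [[ 8.050e-02  9.968e-01 -2.200e-03]
 [ 9.968e-01 -8.050e-02  9.000e-04]
 [ 7.000e-04 -2.300e-03 -1.000e+00]]
```

View pics/w7.png

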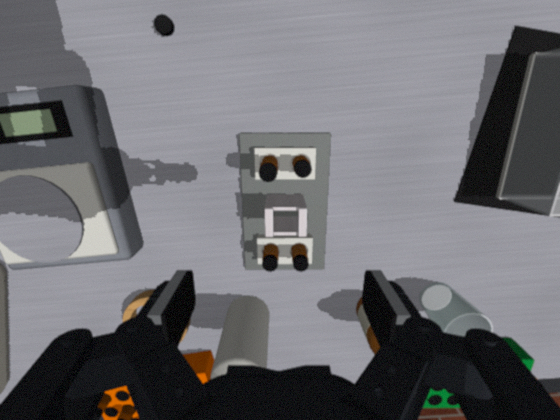

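View pics/t7.png

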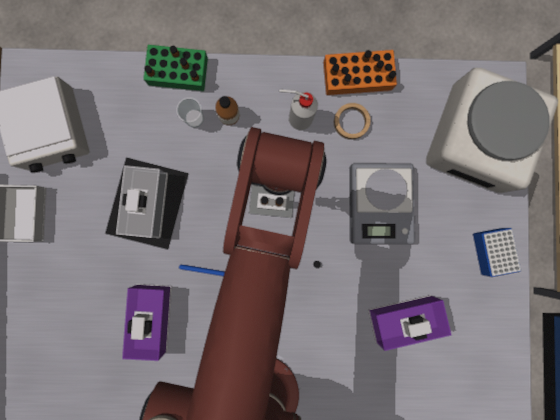

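The wrist view shows four capped vials at about (268,174), (302,168), (270,262) and (300,262), with the catch mouth at (287,220). I'll locate each of them.

```bash
python3 - <<'E'
from h import *
d=load('w7.png')
a=cv2.imread('pics/w7.png'); c=a[120:280,225:345]; cv2.imwrite('pics/c7.png',cv2.resize(c,None,fx=3.7,fy=3.7,interpolation=cv2.INTER_CUBIC))
p=d['p'].astype(int); m=(p.max(2)<35).astype(np.uint8); m[:,:225]=0;m[:,345:]=0;m[275:]=0;m[:120]=0
cs,_=cv2.findContours(m,cv2.RETR_EXTERNAL,cv2.CHAIN_APPROX_NONE)
for k in cs:
    if cv2.contourArea(k)>50:
        (u,v),r=cv2.minEnclosingCircle(k); x,y,w,h=cv2.boundingRect(k); print((u,v),r,(x,y,w,h),onz(d,u,v,.084).round(4),onz(d,u,v,.062).round(4))
c,s=np.cos(-.075),np.sin(-.075)
for X in(-62,62):
  for Y in(-20,20):
    w=np.array([.588,-.026])+np.array([c*X-s*Y,s*X+c*Y])/1000; print(X,Y,w.round(4),proj(d,[*w,.084]),proj(d,[*w,.062]))
for q in[(0,0)]:print(proj(d,[.588,-.026,.074]))
E
```

```text
(300.1875, 262.0) 7.691664218902588 (294, 255, 14, 15) [ 0.6358 -0.0124  0.084 ] [ 0.6475 -0.0115  0.062 ]
(269.5, 261.80767822265625) 7.654803276062012 (263, 255, 14, 15) [ 0.6325 -0.0493  0.084 ] [ 0.644 -0.051  0.062]
(267.8333435058594, 171.5) 8.771895408630371 (260, 163, 16, 18) [ 0.523 -0.041  0.084] [ 0.527  -0.0422  0.062 ]
(301.6428527832031, 167.7857208251953) 8.222145080566406 (294, 160, 16, 17) [ 0.522  -0.0041  0.084 ] [ 0.5259 -0.0027  0.062 ]
-62 -20 [ 0.5247 -0.0413] [267.74704616 173.06037946] [268.38322156 169.49694881]
-62 20 [ 0.5277 -0.0014] [304.41596317 172.79103567] [302.81256009 169.24333086]
62 -20 [ 0.6483 -0.0506] [269.64110264 273.46108979] [270.10800991 264.76489646]
62 20 [ 0.6513 -0.0107] [302.31446572 273.2404947 ] [300.99135384 264.55479925]
[285.81181861 223.01383915]
```

View pics/c7.png

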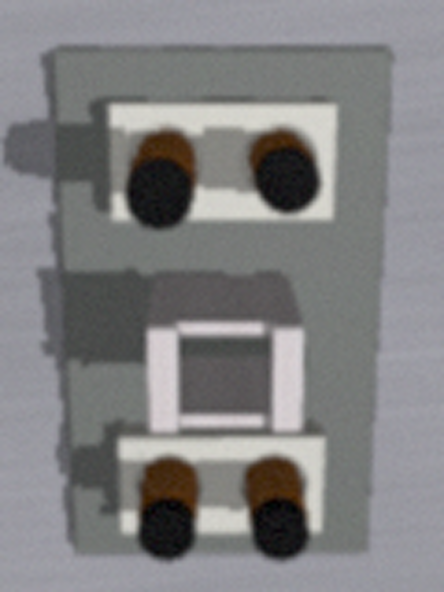

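The taller, nearer cap confirms that the tall vial is in the -x, -y well, at about (0.524, -0.0415). I'll turn the jaws 45° so they clear the neighbouring vial and the column, then move above it.

Request:
step_arm(increments="-0.49 -0.9 0 0 0 -0.98;0 0 0 0 0 -0.98;0 0 0 0 0 -0.98;0 0 0 0 0 -0.98;0 0 0 0 0 -0.98;0 0 0 0 0 -0.98;0 0 0 0 0 -0.98;0 0 0 0 0 -0.98;0 0 1 0 0 0;0 0 1 0 0 0;0 0 1 0 0 0;0 0 1 0 0 0")

```text
t: 12.73
tool_pos: [0.5245, -0.041, 0.1596]
tool_rot: [1.318, 2.852, 0.0]
contact_force: [-0.6, 0.0, 0.7]
opening: 0.0855
```

Request:
step_arm(increments="0 0 0.5 0 0 0;0 0 0 0 0 0;0 0 0 0 0 0")

```text
t: 12.98
tool_pos: [0.5244, -0.0416, 0.1481]
tool_rot: [-1.319, -2.85, 0.0]
contact_force: [-0.9, -0.1, 0.3]
opening: 0.0855
```

```bash
python3 - <<'E'
from h import *
shot('wrist','w8.png'); o=ctrl.get_obs(); print(o['t'],o['tool_pos'],o['opening'],o['contact_force'],rotm(o['tool_rot']).round(4))
E
```

```text
13.0333 [ 0.52537368 -0.04192864  0.14951269] 0.08549977900522913 [0.55936914 0.53785414 0.8463546 ] [[-6.472e-01  7.623e-01  1.500e-03]
 [ 7.623e-01  6.472e-01 -3.000e-04]
 [-1.200e-03  1.000e-03 -1.000e+00]]
```

View pics/w8.png

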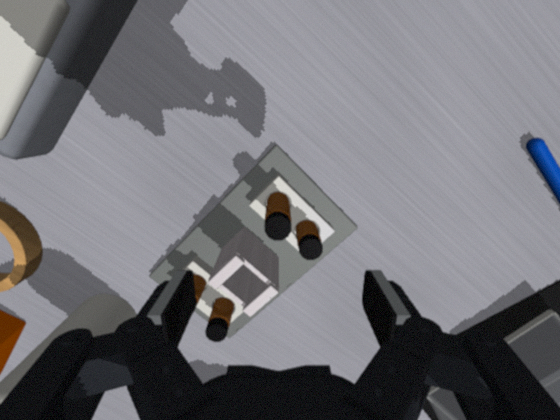

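```bash
python3 - <<'E'
from h import *
d=load('w8.png'); 
for u,v,z in[(277.5,225,.084),(310,244.5,.062),(278,193,.022)]:print(onz(d,u,v,z).round(4))
E
```

```text
[ 0.5223 -0.043   0.084 ]
[ 0.5244 -0.0049  0.062 ]
[ 0.5155 -0.0483  0.022 ]
```

Request:
step_arm(increments="0.03 -0.08 0.8 0 0 0;0 0 0.8 0 0 0;0 0 0.8 0 0 0;0 0 0.8 0 0 0;0 0 0.6 0 0 0;0 0 0.38 0 0 0;0 0 0 0 0 0;0 0 0 0 0 0")

```text
t: 13.7
tool_pos: [0.5237, -0.0431, 0.045]
tool_rot: [1.32, 2.849, 0.001]
contact_force: [0.0, 0.8, 0.7]
opening: 0.0853
```

Request:
step_arm(increments="0 0 0 0 0 0;0 0 0 0 0 0;0 0 0 0 0 0;0 0 0 0 0 0;0 0 0 0 0 0;0 0 0 0 0 0;0 0 0 0 0 0;0 0 0 0 0 0;0 0 0 0 0 0;0 0 0 0 0 0", fingers=-1, newtons=20)

```text
t: 14.53
tool_pos: [0.523, -0.043, 0.0443]
tool_rot: [1.32, 2.85, 0.0]
contact_force: [-0.4, 0.1, 4.6]
opening: 0.0209
```

```bash
python3 - <<'E'
from h import *
shot('wrist','w9.png'); o=ctrl.get_obs(); print(o['t'],o['tool_pos'],o['opening'],o['contact_force'],rotm(o['tool_rot']).round(4))
E
```

```text
14.5833 [ 0.52301358 -0.0430259   0.04425331] 0.021131967636425178 [-0.87635469 -0.27112247  5.04073953] [[-6.466e-01  7.628e-01  6.000e-04]
 [ 7.628e-01  6.466e-01 -1.000e-04]
 [-5.000e-04  4.000e-04 -1.000e+00]]
```

View pics/w9.png

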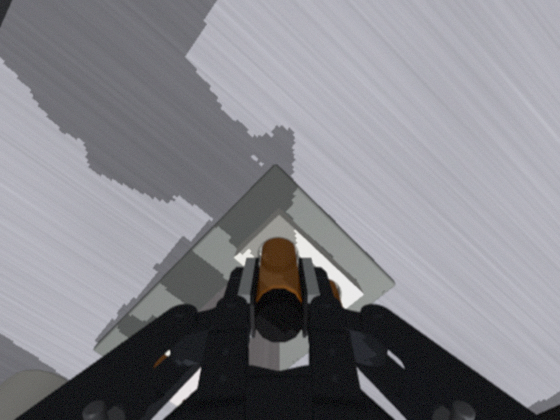

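The vial is gripped (opening 21 mm). I'll lift it and carry it to the pan.

Request:
step_arm(increments="0 0 -0.3 0 0 0;0 0 -0.5 0 0 0;0 0 -0.8 0 0 0;0 0 -0.8 0 0 0;0 0 -0.8 0 0 0;0 0 -0.8 0 0 0;0 0 -0.8 0 0 0;0 0 -0.4 0 0 0;0 0 0 0 0 0")

```text
t: 15.33
tool_pos: [0.5244, -0.0433, 0.1776]
tool_rot: [1.318, 2.845, 0.002]
contact_force: [-0.1, 0.1, -0.4]
opening: 0.0211
```

Request:
step_arm(increments="-0.4 -0.26 0 0 0 0;-0.79 -0.52 0 0 0 0;-0.79 -0.52 0 0 0 0;-0.79 -0.52 0 0 0 0;-0.79 -0.52 0 0 0 0;-0.79 -0.52 0 0 0 0;-0.79 -0.52 0 0 0 0;-0.79 -0.52 0 0 0 0;-0.79 -0.52 0 0 0 0;-0.79 -0.52 0 0 0 0;-0.79 -0.52 0 0 0 0;-0.79 -0.52 0 0 0 0")

```text
t: 16.33
tool_pos: [0.5542, -0.3144, 0.171]
tool_rot: [-1.32, -2.847, -0.001]
contact_force: [-0.3, 0.1, -0.9]
opening: 0.021
```

Request:
step_arm(increments="-0.4 -0.26 0 0 0 0;0 0 0 0 0 0;0 0 0 0 0 0")

```text
t: 16.58
tool_pos: [0.5563, -0.3247, 0.1722]
tool_rot: [-1.321, -2.847, -0.002]
contact_force: [-1.0, -0.0, -0.5]
opening: 0.021
```

```bash
python3 - <<'E'
from h import *
shot('wrist','w10.png'); shot('top','t10.png');shot('scene','s10.png');o=ctrl.get_obs(); print(o['t'],o['tool_pos'],o['opening'],o['contact_force'],rotm(o['tool_rot']).round(4))
a=cv2.imread('pics/s10.png')[100:310,90:330]; b=cv2.imread('pics/t10.png')[80:290,240:480]; cv2.imwrite('pics/c10.png',cv2.resize(np.hstack([a,b]),None,fx=1.65,fy=1.65,interpolation=cv2.INTER_CUBIC))
E
```

```text
16.7333 [ 0.55689779 -0.32353267  0.17330704] 0.021040863194927286 [0.17391298 0.66943866 0.28956447] [[-6.475e-01  7.621e-01 -8.000e-04]
 [ 7.621e-01  6.475e-01  9.000e-04]
 [ 1.200e-03  0.000e+00 -1.000e+00]]
```

View pics/w10.png

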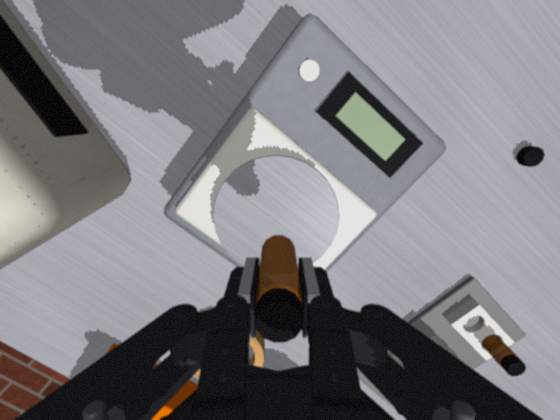

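View pics/c10.png

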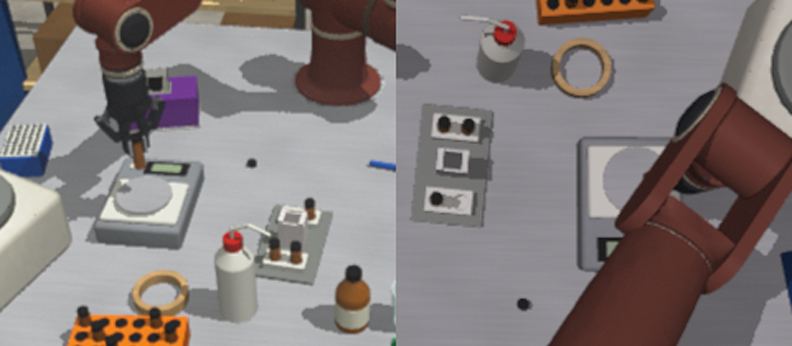

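The vial is held over the pan. In the wrist view the pan's ellipse is centred near (277,213). The top view shows the open carrier, so I can measure both from these pictures.

```bash
python3 - <<'E'
from h import *
d=load('w10.png'); print(onz(d,277,213,.075), onz(d,213,213,.075),onz(d,340,213,.075))
d=load('top0.png'); print(onz(d,386.3,189.5,.075),onz(d,365,189.5,.075),onz(d,407.5,189.5,.075))
a=cv2.imread('pics/t10.png'); c=a[135:220,240:310]; cv2.imwrite('pics/c11.png',cv2.resize(c,None,fx=7,fy=7,interpolation=cv2.INTER_CUBIC))
E
```

```text
[ 0.55561716 -0.32529059  0.075     ] [ 0.59120961 -0.36741227  0.075     ] [ 0.52052793 -0.28376445  0.075     ]
[ 0.55980744 -0.32456538  0.075     ] [ 0.55871971 -0.26815856  0.075     ] [ 0.56089206 -0.38081041  0.075     ]
```

View pics/c11.png

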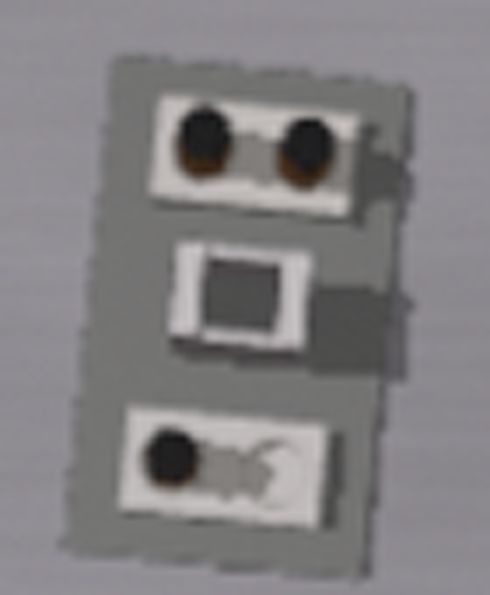

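Both views agree on the pan, at about (0.557, -0.325), and the diameter checks out at about 110 mm. I'll lower the vial.

Request:
step_arm(increments="0 0 0.6 0 0 0;0 0 0.6 0 0 0;0 0 0.5 0 0 0;0 0 0.3 0 0 0;0 0 0.2 0 0 0;0 0 0.15 0 0 0;0 0 0 0 0 0;0 0 0 0 0 0")

```text
t: 17.4
tool_pos: [0.5572, -0.325, 0.1152]
tool_rot: [1.32, 2.85, -0.0]
contact_force: [-0.5, -0.3, -0.1]
opening: 0.0212
```

Request:
step_arm(increments="0 0 0.08 0 0 0;0 0 0.08 0 0 0;0 0 0 0 0 0;0 0 0 0 0 0")

```text
t: 17.73
tool_pos: [0.5571, -0.3249, 0.1112]
tool_rot: [1.32, 2.85, -0.0]
contact_force: [-0.2, -0.3, -1.3]
opening: 0.0215
```

```bash
python3 - <<'E'
from h import *
o=ctrl.get_obs(); print(o['t'],o['tool_pos'],o['opening'],o['contact_force'])
d=load('t10.png')
def c(L,z): 
    w=np.array([onz(d,240+u/7,135+v/7,z) for u,v in L]); print(w.round(4),w.mean(0).round(4), [np.linalg.norm(w[i]-w[i-1]).round(4) for i in range(4)])
    x=w[0]+w[1]-w[2]-w[3]; print(np.degrees(np.arctan2(x[1],x[0])))
    y=w[0]+w[3]-w[1]-w[2]; print(np.degrees(np.arctan2(y[1],y[0]))-90)
c([(178,240),(315,250),(303,353),(168,335)],.074)
c([(112,60),(410,85),(365,575),(68,545)],.008)
c([(160,97),(360,112),(350,215),(150,197)],.022)
c([(128,407),(334,428),(322,528),(118,508)],.022)
E
```

```text
17.7333 [ 0.55712804 -0.32486238  0.11118004] 0.021466323366587627 [-0.24982127 -0.29439975 -1.34925444]
[[ 0.6072 -0.0048  0.074 ]
 [ 0.6045 -0.0565  0.074 ]
 [ 0.5654 -0.0526  0.074 ]
 [ 0.5712 -0.0018  0.074 ]] [ 0.5871 -0.0289  0.074 ] [np.float64(0.0361), np.float64(0.0517), np.float64(0.0392), np.float64(0.0512)]
-5.304055709620507
-4.773077816907275
[[ 0.6891  0.0234  0.008 ]
 [ 0.6816 -0.0961  0.008 ]
 [ 0.4849 -0.081   0.008 ]
 [ 0.4947  0.0369  0.008 ]] [ 0.5876 -0.0292  0.008 ] [np.float64(0.195), np.float64(0.1197), np.float64(0.1973), np.float64(0.1184)]
-4.183717586926787
-4.176948364666373
[[ 0.6718  0.0037  0.022 ]
 [ 0.6675 -0.0754  0.022 ]
 [ 0.6264 -0.0721  0.022 ]
 [ 0.6319  0.0069  0.022 ]] [ 0.6494 -0.0342  0.022 ] [np.float64(0.04), np.float64(0.0793), np.float64(0.0412), np.float64(0.0792)]
-4.593527850150195
-3.5705980515304816
[[ 0.5487  0.0139  0.022 ]
 [ 0.5419 -0.0671  0.022 ]
 [ 0.5025 -0.063   0.022 ]
 [ 0.5089  0.0171  0.022 ]] [ 0.5255 -0.0248  0.022 ] [np.float64(0.0399), np.float64(0.0813), np.float64(0.0396), np.float64(0.0804)]
-5.211397108053102
-4.6509995931210995
```

Request:
step_arm(increments="0 0 0.08 0 0 0;0 0 0 0 0 0;0 0 0.06 0 0 0;0 0 0 0 0 0")

```text
t: 18.07
tool_pos: [0.5571, -0.3248, 0.1074]
tool_rot: [-1.32, -2.851, 0.0]
contact_force: [-0.2, 0.1, -0.0]
opening: 0.0209
```

Request:
step_arm(increments="0 0 0.04 0 0 0;0 0 0 0 0 0;0 0 0 0 0 0")

```text
t: 18.32
tool_pos: [0.5573, -0.3249, 0.1073]
tool_rot: [1.32, 2.85, -0.0]
contact_force: [-1.1, 0.6, 4.3]
opening: 0.021
```

The vial is seated on the pan at exactly the predicted height. I'll release it.

Request:
step_arm(increments="0 0 0 0 0 0;0 0 0 0 0 0;0 0 0 0 0 0", fingers=-0.3)

```text
t: 18.57
tool_pos: [0.5569, -0.3247, 0.106]
tool_rot: [-1.32, -2.85, -0.0]
contact_force: [-0.4, 0.1, -0.7]
opening: 0.0301
```

Request:
step_arm(increments="0 0 0 0 0 0;0 0 0 0 0 0;0 0 0 0 0 0;0 0 0 0 0 0;0 0 -0.5 0 0 0;0 0 -0.8 0 0 0;0 0 -0.8 0 0 0;0 0 -0.8 0 0 0;0 0 -0.8 0 0 0;0 0 -0.8 0 0 0;0 0 0 0 0 0;0 0 0 0 0 0", fingers=1)

```text
t: 19.57
tool_pos: [0.5579, -0.3254, 0.2216]
tool_rot: [1.319, 2.847, -0.001]
contact_force: [-0.4, -0.3, -0.0]
opening: 0.0856
```

```bash
python3 - <<'E'
from h import *
shot('wrist','w12.png');shot('scene','s12.png');o=ctrl.get_obs(); print(o['t'],o['q'],o['tool_pos'],o['opening'],o['contact_force'],rotm(o['tool_rot']).round(4))
a=cv2.imread('pics/s12.png')[140:260,130:250]; cv2.imwrite('pics/c12.png',cv2.resize(a,None,fx=4,fy=4,interpolation=cv2.INTER_CUBIC))
E
```

```text
19.6667 [-6.43150322e-01  1.06651845e-01  1.57813745e+00 -1.75044279e-05
  1.45832287e+00 -2.91717527e+00] [ 0.55664822 -0.32446161  0.21802483] 0.08557248265824312 [ 0.3668549  -0.60023353 -0.40180171] [[-6.467e-01  7.628e-01 -1.200e-03]
 [ 7.628e-01  6.467e-01  9.000e-04]
 [ 1.500e-03 -4.000e-04 -1.000e+00]]
```

View pics/w12.png

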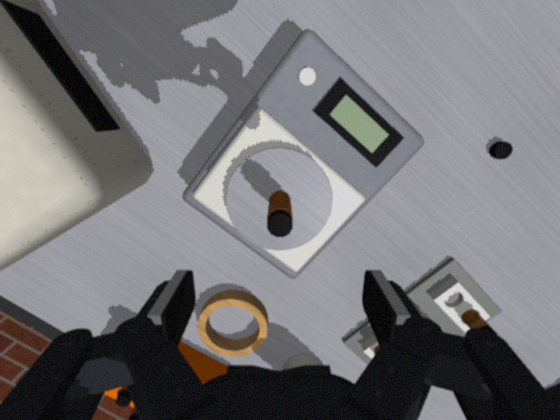

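View pics/c12.png

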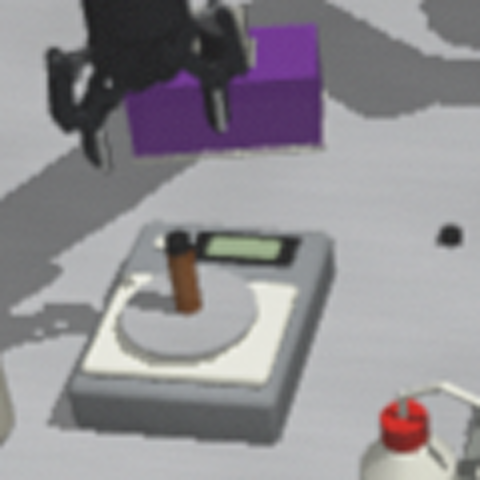

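The tall vial stands upright near the middle of the pan, at (280,220) in the wrist view, and nothing is touching it. I'll turn the wrist back and return to the cover.

Request:
step_arm(increments="0 0 0 0 0 0.98;0 0 0 0 0 0.98;0 0 0 0 0 0.98;0 0 0 0 0 0.98;0 0 0 0 0 0.98;0 0 0 0 0 0.98;0 0 0 0 0 0.98;0 0 0 0 0 0.98;0.95 -0.14 0 0 0 0;0.95 -0.14 0 0 0 0;0.95 -0.14 0 0 0 0;0.95 -0.14 0 0 0 0")

```text
t: 20.67
tool_pos: [0.5497, -0.2276, 0.2166]
tool_rot: [-2.307, -2.127, 0.002]
contact_force: [0.3, -0.2, -0.2]
opening: 0.0853
```

Request:
step_arm(increments="0.95 -0.14 0 0 0 0;0.95 -0.14 0 0 0 0;0.95 -0.14 0 0 0 0;0.95 -0.14 0 0 0 0;0.95 -0.14 0 0 0 0;0.95 -0.14 0 0 0 0;0.95 -0.14 0 0 0 0;0.95 -0.14 0 0 0 0;0.95 -0.14 0 0 0 0;0.95 -0.14 0 0 0 0;0.95 -0.14 0 0 0 0;0.95 -0.14 0 0 0 0")

```text
t: 21.67
tool_pos: [0.5307, 0.0596, 0.2169]
tool_rot: [-2.308, -2.128, 0.004]
contact_force: [0.2, -0.2, 0.4]
opening: 0.086
```

Request:
step_arm(increments="0.95 -0.14 0 0 0 0;0.95 -0.14 0 0 0 0;0.95 -0.14 0 0 0 0;0.95 -0.14 0 0 0 0;0.95 -0.14 0 0 0 0;0.95 -0.14 0 0 0 0;0.95 -0.14 0 0 0 0;0.95 -0.14 0 0 0 0;0.95 -0.14 0 0 0 0;0.95 -0.14 0 0 0 0;0.95 -0.14 0 0 0 0;0 0 0 0 0 0")

```text
t: 22.67
tool_pos: [0.513, 0.3248, 0.2167]
tool_rot: [-2.304, -2.132, 0.004]
contact_force: [-0.2, -0.3, -1.0]
opening: 0.0854
```

Request:
step_arm(increments="0 0 0 0 0 0;0 0 0 0 0 0")

```text
t: 22.83
tool_pos: [0.5141, 0.3212, 0.2175]
tool_rot: [-2.309, -2.13, 0.004]
contact_force: [0.1, -0.7, -0.6]
opening: 0.0855
```

```bash
python3 - <<'E'
from h import *
shot('wrist','w13.png');o=ctrl.get_obs(); print(o['t'],o['q'],o['tool_pos'],o['opening'],o['contact_force'],rotm(o['tool_rot']).round(4))
a=np.hstack([cv2.imread('pics/%s.png'%n)[60:320,190:370] for n in('w6','w13')]); cv2.imwrite('pics/c13.png',cv2.resize(a,None,fx=2.1,fy=2.1))
E
```

```text
22.8833 [ 4.35414808e-01  1.85978737e-02  1.67035243e+00 -4.08103205e-04
  1.45467795e+00 -1.05385693e+00] [0.51433457 0.32097459 0.21789953] 0.08515377085382089 [ 0.02226397 -0.26618064  1.02676136] [[ 0.0814  0.9967 -0.0017]
 [ 0.9967 -0.0814 -0.0012]
 [-0.0014 -0.0016 -1.    ]]
```

View pics/c13.png

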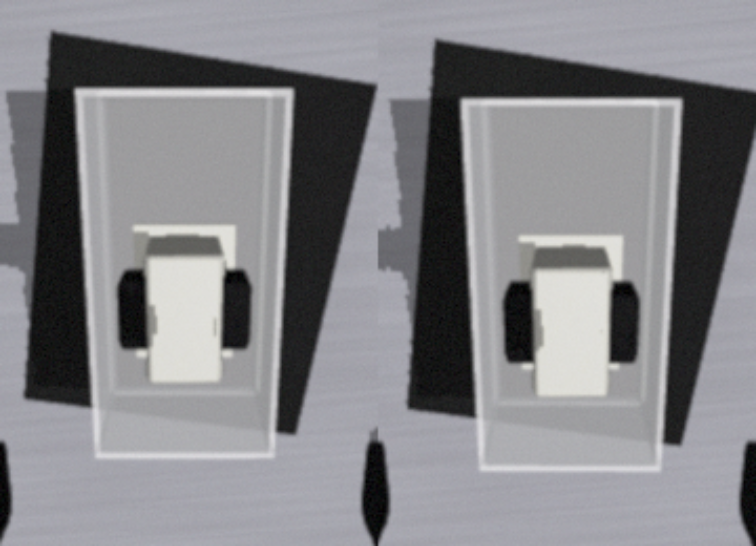

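The cover stands unmoved on the mat. I'll match the earlier grasp pose, descend and pinch.

Request:
step_arm(increments="0.12 0.09 0.9 0 0 0;0 0 0.9 0 0 0;0 0 0.9 0 0 0;0 0 0.9 0 0 0;0 0 0.9 0 0 0;0 0 0.4 0 0 0;0 0 0 0 0 0;0 0 0 0 0 0")

```text
t: 23.55
tool_pos: [0.5172, 0.3241, 0.0965]
tool_rot: [-2.31, -2.129, 0.001]
contact_force: [0.4, -0.2, 0.2]
opening: 0.0852
```

Request:
step_arm(increments="0 0 0 0 0 0;0 0 0 0 0 0;0 0 0 0 0 0;0 0 0 0 0 0;0 0 0 0 0 0;0 0 0 0 0 0;0 0 0 0 0 0;0 0 0 0 0 0", fingers=-1, newtons=40)

```text
t: 24.22
tool_pos: [0.5187, 0.3245, 0.0997]
tool_rot: [2.307, 2.128, 0.003]
contact_force: [-2.2, -4.0, 9.1]
opening: 0.0351
```

Request:
step_arm(increments="0 0 -0.3 0 0 0;0 0 -0.5 0 0 0;0 0 -0.8 0 0 0;0 0 -0.8 0 0 0;0 0 -0.8 0 0 0;0 0 -0.8 0 0 0;0 0 -0.8 0 0 0;0 0 -0.7 0 0 0;0 0 0 0 0 0;0 0 0 0 0 0")

```text
t: 25.05
tool_pos: [0.5175, 0.3252, 0.2355]
tool_rot: [2.309, 2.13, 0.004]
contact_force: [0.1, -0.2, -3.5]
opening: 0.0351
```

```bash
python3 - <<'E'
from h import *
shot('wrist','w14.png');o=ctrl.get_obs(); print(o['t'],o['tool_pos'],o['opening'],o['contact_force'],o['wrist_torque'],rotm(o['tool_rot']).round(4))
a=np.hstack([cv2.imread('pics/%s.png'%n)[80:390,170:390] for n in('w4','w14')]); cv2.imwrite('pics/c14.png',cv2.resize(a,None,fx=1.8,fy=1.8))
E
```

```text
25.1 [0.51675725 0.32480775 0.23355359] 0.035389150651537464 [-0.71530978 -0.0860565  -2.90573069] [-0.01945804 -0.00276857 -0.04136081] [[ 8.050e-02  9.968e-01 -6.000e-04]
 [ 9.968e-01 -8.050e-02 -0.000e+00]
 [-1.000e-04 -5.000e-04 -1.000e+00]]
```

View pics/c14.png

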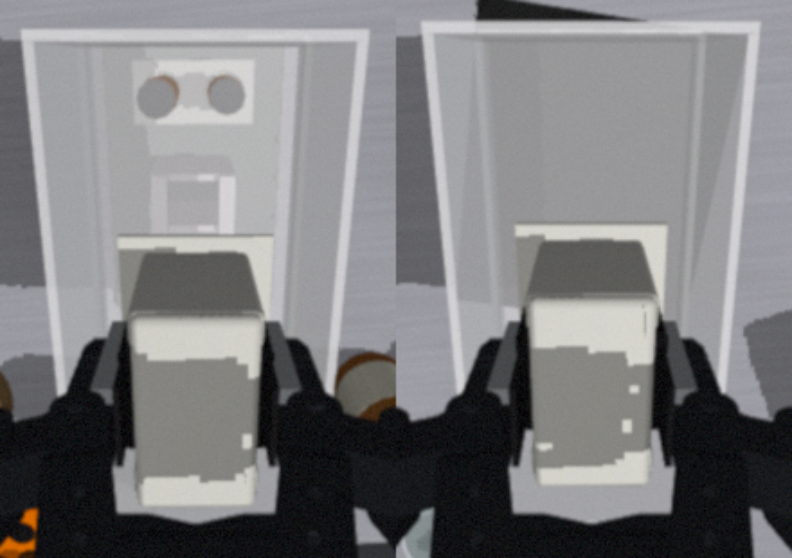

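The cover is back in hand. It sits about 5 mm lower in the grip than the first time, as the pinch heights predict. I'll measure its in-hand offset from the hood and grip corners.

```bash
python3 - <<'E'
from h import *
from scipy.spatial.transform import Rotation as R
# hood far edge corners (toward robot) & grip top corners, crop 1.8 at (170,80)
P={'w4':((0.58686868,-0.02536333,0.23267775),0,.0919,[(22,32),(368,32)],[(131,316),(262,316),(252,503),(140,503)]),
   'w14':((0.51675725,0.32480775,0.23355359),396,.0967,[(422,24),(760,24)],[(527,298),(655,298),(647,484),(538,484)])}
for n,(t,off,h,H,G) in P.items():
    d=load(n+'.png'); M=np.array([[.0806,.9967,0],[.9967,-.0806,0],[0,0,-1]])
    f=lambda L,z:np.array([M.T@(onz(d,170+(u-off)/1.8,80+v/1.8,t[2]-h+z)-np.array(t)) for u,v in L])
    w=f(H,.084);print(n,'edge',w.round(4)[:,:2],'centre',w.mean(0)[:2]+[0,.089])
    w=f(G,.129);print('grip',w.round(4)[:,:2].tolist(),w.mean(0)[:2])
E
```

```text
w4 edge [[-0.0463 -0.0885]
 [ 0.0474 -0.0886]] centre [0.00058925 0.00044953]
grip [[-0.014, -0.0261], [0.0159, -0.0261], [0.0156, 0.0283], [-0.0137, 0.0283]] [0.00096014 0.00108634]
w14 edge [[-0.0455 -0.0914]
 [ 0.0479 -0.0915]] centre [ 0.00121195 -0.0024702 ]
grip [[-0.0138, -0.0295], [0.0161, -0.0295], [0.0161, 0.0249], [-0.0129, 0.0249]] [ 0.00138939 -0.00232371]
```

Request:
step_arm(increments="-0.4 0.12 0 0 0 0;-0.81 0.24 0 0 0 0;-0.81 0.24 0 0 0 0;-0.81 0.24 0 0 0 0;-0.81 0.24 0 0 0 0;-0.81 0.24 0 0 0 0;-0.81 0.24 0 0 0 0;-0.81 0.24 0 0 0 0;-0.81 0.24 0 0 0 0;-0.81 0.24 0 0 0 0;-0.81 0.24 0 0 0 0;-0.81 0.24 0 0 0 0")

```text
t: 26.1
tool_pos: [0.5661, 0.0854, 0.2318]
tool_rot: [-2.308, -2.128, 0.005]
contact_force: [0.2, -0.4, -3.1]
opening: 0.0354
```

Request:
step_arm(increments="-0.81 0.24 0 0 0 0;-0.81 0.24 0 0 0 0;-0.81 0.24 0 0 0 0;-0.81 0.24 0 0 0 0;-0.81 0.24 0 0 0 0;-0.44 0.11 0 0 0 0;0 0 0.8 0 0 0;0 0 0.8 0 0 0;0 0 0.8 0 0 0;0 0 0.8 0 0 0;0 0 0 0 0 0;0 0 0 0 0 0")

```text
t: 27.1
tool_pos: [0.5889, -0.0271, 0.1516]
tool_rot: [-2.306, -2.127, 0.005]
contact_force: [-0.8, -1.0, -2.2]
opening: 0.0351
```

Request:
step_arm(increments="0 0 0 0 0 0;0 0 0 0 0 0")

```text
t: 27.27
tool_pos: [0.5917, -0.0274, 0.1559]
tool_rot: [2.308, 2.129, 0.003]
contact_force: [0.5, 0.4, -2.5]
opening: 0.0349
```

```bash
python3 - <<'E'
from h import *
shot('wrist','w15.png');shot('scene','s15.png');o=ctrl.get_obs(); print(o['t'],o['tool_pos'],o['opening'],o['contact_force'],o['wrist_torque'],rotm(o['tool_rot']).round(4))
a=np.hstack([cv2.imread('pics/w15.png')[80:390,170:390],cv2.resize(cv2.imread('pics/s15.png')[170:280,215:305],(254,310))]); cv2.imwrite('pics/c15.png',cv2.resize(a,None,fx=1.65,fy=1.65))
E
```

```text
27.3667 [ 0.59174272 -0.0274293   0.15597958] 0.03539539663108629 [ 0.1563447   0.06396984 -2.99106734] [-0.02824462 -0.02524564 -0.0109512 ] [[ 8.060e-02  9.967e-01  3.000e-03]
 [ 9.967e-01 -8.060e-02 -5.000e-04]
 [-3.000e-04  3.000e-03 -1.000e+00]]
```

View pics/c15.png

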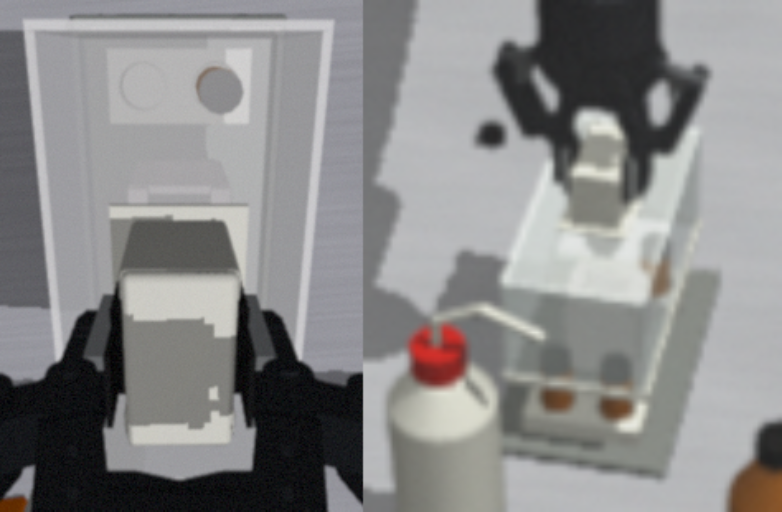

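Through the hood I can see the white well block at crop (107–251, 47–124) and the column edge below it. I'll compare the carrier's position with the cover's in the tool frame.

```bash
python3 - <<'E'
from h import *
d=load('w15.png');t=np.array([.5917,-.0274,.1560]); M=rotm(ctrl.get_obs()['tool_rot'])
f=lambda L,z:np.array([M.T@(onz(d,170+u/1.65,80+v/1.65,z)-t) for u,v in L])
w=f([(107,48),(251,48),(250,124),(109,124)],.022);print('block',w.round(4)[:,:2].tolist(),w.mean(0)[:2]+[0,.062])
x=(w[2]+w[3]-w[0]-w[1]);y=w[1]+w[2]-w[0]-w[3];print(np.degrees(np.arctan2(x[0],x[1])),np.degrees(np.arctan2(y[1],y[0])))
w=f([(129,200),(232,200)],.074);print('col',w.round(4)[:,:2].tolist(),w.mean(0)[:2]+[0,.018])
w=f([(25,22),(333,22)],t[2]-.0967+.084);print('hood',w.round(4)[:,:2].tolist(),w.mean(0)[:2]+[0,.089])
w=f([(122,270),(239,270),(231,443),(130,443)],t[2]-.0967+.129);print('grip',w.round(4)[:,:2].tolist(),w.mean(0)[:2])
a=cv2.imread('pics/w15.png')[85:240,180:380]; cv2.imwrite('pics/c16.png',cv2.resize(a,None,fx=3.8,fy=3.8,interpolation=cv2.INTER_CUBIC))
E
```

```text
block [[-0.038, -0.0865], [0.0395, -0.0865], [0.0409, -0.0461], [-0.0387, -0.046]] [ 0.00092568 -0.0042818 ]
0.4378590595680824 -0.031283609307898703
col [[-0.0233, -0.0166], [0.0264, -0.0166]] [0.00152671 0.00140716]
hood [[-0.0451, -0.0921], [0.0465, -0.0921]] [ 0.00072623 -0.00312163]
grip [[-0.0135, -0.032], [0.0157, -0.032], [0.0156, 0.022], [-0.0132, 0.0221]] [ 0.00117585 -0.00497675]
```

View pics/c16.png

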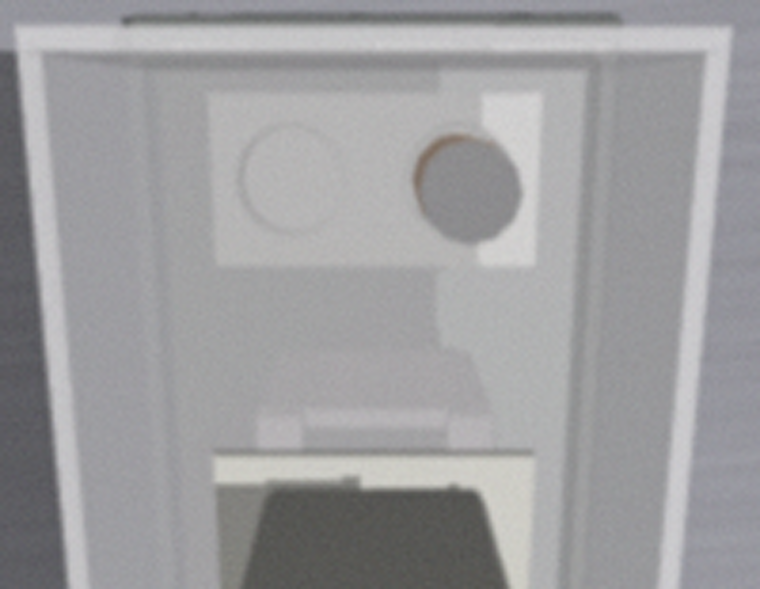

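```bash
python3 - <<'E'
from h import *
d=load('w15.png');t=np.array([.5917,-.0274,.1560]); M=rotm(ctrl.get_obs()['tool_rot'])
g=lambda L,z:np.array([M.T@(onz(d,180+u/3.8,85+v/3.8,z)-t) for u,v in L]).round(4)[:,:2]
w=g([(258,414),(492,414)],.074);print('col',w.tolist(),w.mean(0)+[0,.018])
w=g([(208,93),(542,93),(536,266),(217,266)],.022);print('block',w.tolist(),w.mean(0)+[0,.062])
w=g([(122,18),(620,18)],.008);print('plate edge',w.tolist(),w.mean(0)+[0,.1])
w=g([(16,28),(732,28)],t[2]-.0967+.084);print('hood',w.tolist(),w.mean(0)+[0,.089])
E
```

```text
col [[-0.0234, -0.0226], [0.0253, -0.0226]] [ 0.00095 -0.0046 ]
block [[-0.0381, -0.0862], [0.04, -0.0862], [0.0405, -0.0462], [-0.0378, -0.0462]] [ 0.00115 -0.0042 ]
plate edge [[-0.0599, -0.1034], [0.0599, -0.1034]] [ 0.     -0.0034]
hood [[-0.0455, -0.0925], [0.0469, -0.0926]] [ 0.0007  -0.00355]
```

The carrier and cover centres agree to about 1 mm in both axes. I'll lower it slowly.

Request:
step_arm(increments="0 0 0.3 0 0 0;0 0 0.3 0 0 0;0 0 0.2 0 0 0;0 0 0.2 0 0 0;0 0 0.15 0 0 0;0 0 0.1 0 0 0;0 0 0 0 0 0")

```text
t: 27.95
tool_pos: [0.5902, -0.0272, 0.1217]
tool_rot: [-2.308, -2.129, 0.002]
contact_force: [-0.3, 0.6, -2.8]
opening: 0.0354
```

Request:
step_arm(increments="0 0 0.1 0 0 0;0 0 0.1 0 0 0;0 0 0.1 0 0 0;0 0 0.1 0 0 0;0 0 0 0 0 0;0 0 0 0 0 0")

```text
t: 28.45
tool_pos: [0.5906, -0.0273, 0.1125]
tool_rot: [-2.309, -2.13, 0.0]
contact_force: [-0.2, 0.2, -2.9]
opening: 0.0357
```

The prongs are inside the mouth with no lateral force. I'll continue to seat the cover.

Request:
step_arm(increments="0 0 0.1 0 0 0;0 0 0.1 0 0 0;0 0 0.08 0 0 0;0 0 0 0 0 0;0 0 0 0 0 0")

```text
t: 28.87
tool_pos: [0.5906, -0.0273, 0.1056]
tool_rot: [-2.309, -2.13, 0.0]
contact_force: [-0.2, 0.3, -2.6]
opening: 0.0353
```

Request:
step_arm(increments="0 0 0.06 0 0 0;0 0 0 0 0 0;0 0 0 0 0 0")

```text
t: 29.12
tool_pos: [0.591, -0.0274, 0.1048]
tool_rot: [2.309, 2.13, 0.001]
contact_force: [-0.8, -1.1, -0.3]
opening: 0.0354
```

Request:
step_arm(increments="0 0 0.06 0 0 0;0 0 0.04 0 0 0;0 0 0 0 0 0;0 0 0 0 0 0")

```text
t: 29.45
tool_pos: [0.5913, -0.0276, 0.1046]
tool_rot: [2.308, 2.13, 0.0]
contact_force: [-7.2, -0.8, 10.7]
opening: 0.0352
```

```bash
python3 - <<'E'
from h import *
shot('wrist','w17.png');shot('scene','s17.png');o=ctrl.get_obs(); print(o['t'],o['tool_pos'],o['opening'],o['contact_force'],o['wrist_torque'])
a=np.hstack([cv2.imread('pics/w17.png')[80:390,170:390],cv2.resize(cv2.imread('pics/s17.png')[170:280,215:305],(254,310))]); cv2.imwrite('pics/c17.png',cv2.resize(a,None,fx=1.65,fy=1.65))
E
```

```text
29.55 [ 0.59133283 -0.02757746  0.10459305] 0.03487279374107224 [-6.49190818 -0.13435165  9.25101087] [0.31090439 0.94756555 0.12322889]
```

View pics/c17.png

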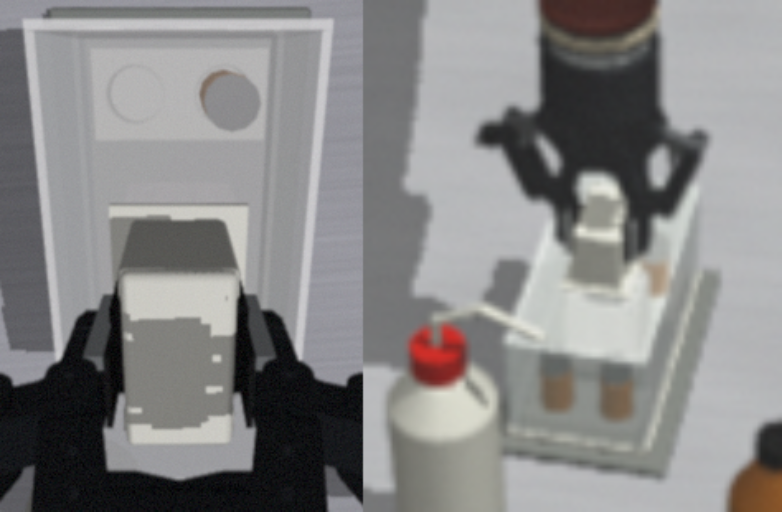

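The cover is seated at the predicted TCP height (0.1046, against 0.1047 expected). I'll release it under a light press so the catches spring out.

Request:
step_arm(increments="0 0 0 0 0 0;0 0 0 0 0 0;0 0 0 0 0 0;0 0 0 0 0 0;0 0 0 0 0 0;0 0 0 0 0 0;0 0 0 0 0 0", fingers=1, newtons=20)

```text
t: 30.13
tool_pos: [0.5908, -0.0273, 0.1018]
tool_rot: [2.309, 2.13, 0.0]
contact_force: [-0.1, -0.3, 0.6]
opening: 0.0854
```

Request:
step_arm(increments="0 0 -0.3 0 0 0;0 0 -0.8 0 0 0;0 0 -0.8 0 0 0;0 0 -0.8 0 0 0;0 0 -0.8 0 0 0;0 0 -0.8 0 0 0;0 0 -0.8 0 0 0;0 -0.8 -0.5 0 0 0;0 -0.8 0 0 0 0;0 0 0 0 0 0;0 0 0 0 0 0")

```text
t: 31.05
tool_pos: [0.5507, -0.024, 0.2426]
tool_rot: [2.308, 2.129, 0.002]
contact_force: [-0.3, 0.5, 0.8]
opening: 0.0852
```

```bash
python3 - <<'E'
from h import *
shot('wrist','w18.png');shot('scene','s18.png');o=ctrl.get_obs(); print(o['t'],o['tool_pos'],o['opening'],o['contact_force'])
a=np.hstack([cv2.resize(cv2.imread('pics/w18.png')[100:330,170:370],(400,460)),cv2.resize(cv2.imread('pics/s18.png')[190:280,215:295],(400,460),interpolation=cv2.INTER_CUBIC)]); cv2.imwrite('pics/c18.png',a)
E
```

```text
31.15 [ 0.5511339  -0.02412536  0.24177394] 0.08560816691580335 [-0.68533937 -0.50334982  0.17596865]
```

View pics/c18.png

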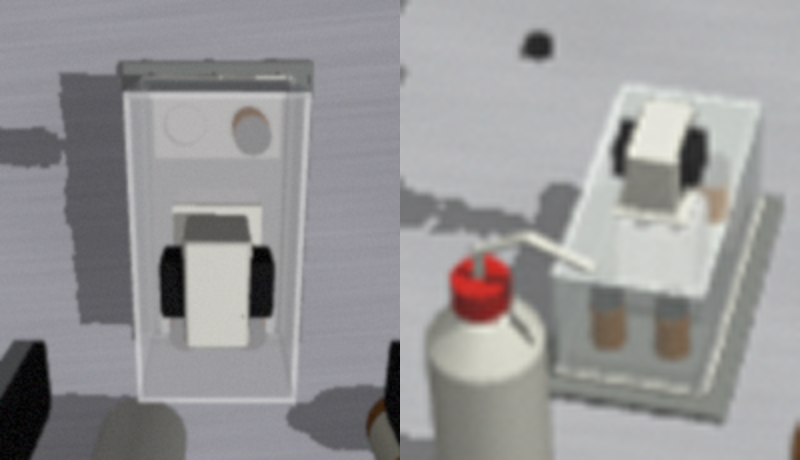

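View pics/s18.png

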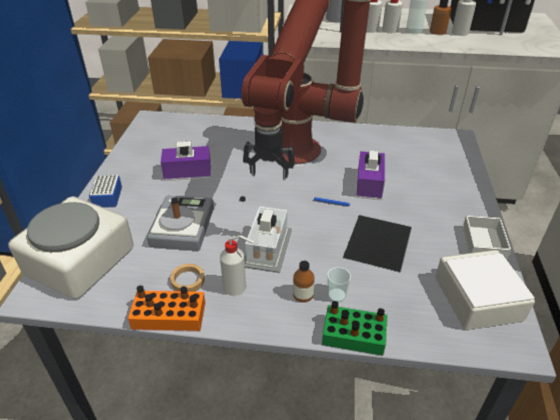

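```bash
python3 - <<'E'
from h import *
d=load('w18.png')
g=lambda L,z:np.array([onz(d,170+u/2,100+v/2,z) for u,v in L])
w=g([(161,282),(273,282)],.118);print('buttons',np.linalg.norm(w[0]-w[1]),w.mean(0))
w=g([(185,240),(249,240),(248,347),(190,347)],.137);print('grip',[np.linalg.norm(w[i]-w[i-1]).round(4) for i in range(4)],w.mean(0),'overhang b',np.linalg.norm(g([(161,282)],.118)-g([(187,282)],.118)),np.linalg.norm(g([(273,282)],.118)-g([(249,282)],.118)))
w=g([(124,94),(310,94),(296,401),(141,401)],.092);print('hood',[np.linalg.norm(w[i]-w[i-1]).round(4) for i in range(4)],w.mean(0))
x=w[2]+w[3]-w[0]-w[1];print(np.degrees(np.arctan2(x[1],x[0])))
a=load('scene0.png')['p'][195:275,235:300].astype(int);b=load('s18.png')['p'][195:275,235:300].astype(int)
for dy in(-2,-1,0,1,2):print([round(float(abs(np.roll(b,(dy,dx),(0,1))-a)[3:-3,3:-3].mean()),2) for dx in(-2,-1,0,1,2)])
E
```

```text
buttons 0.05559858323290351 [ 0.58801914 -0.02615518  0.118     ]
grip [np.float64(0.0547), np.float64(0.0288), np.float64(0.0547), np.float64(0.0278)] [ 0.58622649 -0.02553302  0.137     ] overhang b 0.012907402719899676 0.011913426034610307
hood [np.float64(0.1766), np.float64(0.0911), np.float64(0.1766), np.float64(0.0909)] [ 0.58756586 -0.02567381  0.092     ]
-4.306654183328101
[20.24, 17.23, 14.02, 14.32, 18.59]
[17.2, 13.47, 9.78, 12.27, 17.29]
[15.42, 10.3, 5.41, 10.15, 15.56]
[16.87, 11.99, 8.79, 12.49, 16.57]
[18.07, 13.89, 12.91, 16.08, 19.35]
```

The cover's position, yaw and height match the starting state: the scene image overlaps best at zero shift. The buttons span 55.6 mm, against 56.3 mm measured by the same method at the start. I'll hand in the job.

```bash
python3 -c "
from h import *
print(ctrl.finish_job())"
```

```text
the job is handed in; nothing more can be done
None
```

I pinched the cover off the carrier and stood it on the mat. Then I stood the tall vial on the balance pan, put the cover back on and handed the job in at about 31 s. `finish_job` gave no verdict, so the result rests on the checks below.

- **Cover position:** its hood centre measured (0.588, -0.026) with a yaw of -4.3°, the same as at the start. The scene image overlaps best with the starting one at zero pixel shift. The cover seated at the tool height I predicted.
- **Catches:** the button span is 55.6 mm, against 56.3 mm by the same measurement at the start, so both buttons are out. I did not pull on the cover to test the latch.
- **Tall vial:** it stands upright on the pan, set down within a few millimetres of the centre. I judged this by eye in the last scene picture and did not measure it again.
- **Other things:** the short vials and bystanders looked undisturbed in the last pictures, but I did not measure them either. The gripper was open and clear of everything.
- **Disagreement:** the top camera put the carrier about 3 mm further to -y than the wrist camera did. I relied on the wrist view through the hood, which showed cover and carrier aligned to about 1 mm, and the cover went on without side force.

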